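# Hold open the sprung lid of a dust box

## Task

Press the treadle beside the dust box all the way down to its stop to unlatch the lid, then take the lid by its bar handle, lift it until it stands 60 degrees open from shut, and keep holding it there. Finish while still holding it: the lid springs back if let go. Leave the loose things in and around the box where they are.

Things in the scene. Friction and masses are not known exactly. Their poses are not given: they have to be found in the camera images.
- dustbox: fixed grey dust-cleaning box, 190 (x) x 260 (y) x 85 mm tall, with a hinged windowed lid; its treadle stands 260 mm to its right (own -y), joined by a low link housing. Origin: centre of the underside, on the bench; own x points to the hinge side, away from the handle, z up. A steel latch post 103 mm tall by its right side holds the lid shut until the treadle draws it aside
- lid (a joint): lid angle, rad: 0 shut (latched at the start), grows as it opens upward, limit 1.9; 60 degrees = 1.047. Once unlatched it springs ajar by itself and rests at about 0.1 to 0.25, also after the treadle is let go. Above that spring and weight pull it back, with about 4 to 7 N at the handle at 60 degrees: it never stays open by itself
- hinge (a point): middle of the lid's hinge line, fixed on the box: 95 mm along the box's x from its centre, 90 mm above the bench; the hinge line runs along the box's y; axes as the box's
- handle (a point): the lid's handle: a U of round steel bar 12 mm thick, in the lid's plane. This point: middle of the bar parallel to the hinge, 250 mm from the hinge line, 60 mm outside the lid's free edge (54 mm clear between bar and lid, 138 mm between the side arms); 90 mm above the bench when shut. Bar along own y; own x points to the hinge; turns with the lid. The bar can turn between the fingers
- pedal (a joint): angle of the treadle in rad: 0 up (at rest), 0.25 fully down at its stop; a spring brings it up again. Needs about 3 N to start and 9 N at the stop, pressed at pedal_pad; the latch lets go at about 0.18
- pedal_pad (a point): the place to press: on top of the treadle's rubber tread, 100 mm from the treadle's hinge, which is on the side away from the robot; about 61 mm above the bench at rest, and 37 mm at the stop. The treadle plate is 80 mm wide and 130 mm long
- stop_point (a point): fixed point on the box's frame where pedal_pad lies when the treadle is at its stop: 70 mm towards the robot (own -x) and 260 mm to the right (own -y) of the box's centre, 37 mm above the bench; axes as the box's
- fan: loose laptop cooling fan, black square 90 x 90 x 20 mm, lying inside the dust box; leave it where it is
- heatsink: loose finned aluminium heat sink 45 x 45 x 24 mm standing between the box and the treadle; leave it where it is
- bottle: loose upright white bottle, 68 mm across, 180 mm tall, to the left of the box; leave it where it is
- can: loose upright metal spray can, 52 mm across, 160 mm tall, to the left of the box; leave it where it is
- screw_tray: loose low grey tray with four compartments, 80 x 100 x 22 mm, to the left of the box; leave it where it is
- screwdriver: loose screwdriver lying to the right of the treadle; leave it where it is
- brush: loose brush with a wooden handle lying to the right of the treadle, beyond the screwdriver; leave it where it is

How it is judged:
On the way:
1. the treadle is pressed down to its stop (value of joint pedal above 0.225 rad), for 0.2 s.
At the end, for the whole second after the job is handed in: the fingers still hold the lid at its handle (contact force over 2 N, grasp point within 90 mm of the middle of the bar) with the lid 60 degrees open, within 5 degrees, and still; the loose things lie within 30 mm of where they were (value of joint lid between 0.96 and 1.134 rad and velocity of joint lid between -0.1 and 0.1 rad/s and contact force between the fingers and lid above 2 N and distance between the grasp point and handle below 0.09 m and distance of each of fan, heatsink, bottle, can, screw_tray, screwdriver, brush from where it was at the start of the episode below 0.03 m); the arm keeps its last pose, push and grip.
It fails at once if a loose thing in or around the box is moved by more than 30 mm (distance of any of fan, heatsink, bottle, can, screw_tray, screwdriver, brush from where it was at the start of the episode above 0.03 m).
It also fails if it takes over 45 s, if anything falls off the work surface, if the arm or the gripper's body presses on something with over 40 N, if the wrist force passes 120 N, or if a joint passes its speed limit or range.

## Robot

A 6-joint arm with a two-finger parallel gripper is mounted at the origin on the work surface. World frame = base frame: x ahead of the robot, y to its left, z up, the work surface at z = 0. Lengths are in m, angles in rad, forces in N, time in s.
With the tool pointing down it reaches from about 0.325 to 0.85 m from the base axis. Payload 15.5 kg.
Tool frame: the origin (TCP) lies between the finger pads; the fingertips stand r.finger_overhang ahead of it and the grasp point (between the pads) lies 11 mm behind it (r.finger_overhang is the distance from the TCP to the fingertips, in m); z points along the fingers, y is the direction in which the jaws open and shut (so a half turn about z gives the same grasp; the last joint's range is limited). The gripper opens to 91 mm and grips with 3 to 60 N. Pads are 32 mm wide; open, the fingers measure 118 mm over their backs; the gripper's body (76 mm by 178 mm) begins 60 mm behind the grasp point.
Start: joints at [1.048, 0.494, 1.345, -0, 1.302, -0.096], TCP at [0.259, 0.569, 0.185] pointing down, gripper open.
Joint ranges: [-2.91, 2.91], [-0.82, 2.16], [0.22, 2.67], [-1.22, 4.37], [0.12, 2.79], [-3.08, 3.08]. Speed limits (rad/s): [1.89, 1.89, 2.57, 3.01, 3.01, 3.01].

## Interface

Orientations are given as a unit quaternion [x, y, z, w].
In Python, from rig import r gives the robot as it stands.
- The arm moves only by the tool apply_moves, never from a script. Its arguments are lists of equal length, an entry for each row: "grip": the opening, from 0 (shut) to 1 (fully open); "offset": the shift along the world's x, y, z in units of 50 mm (1.0 is 50 mm), a list of three; "spin": the turn about the world's z in units of 6 degrees (1.0 is 6 degrees). In form: {"grip": [grip, ...], "offset": [[dx, dy, dz], ...], "spin": [spin, ...]}. A call has 1 to 10 rows; each row shifts and turns the commanded pose from where the row before left it; what a row does not reach is not made up. A row lasts 1/8 s, in which the tool goes at most 62.5 mm and 10.7 degrees, less where a joint would pass 70% of its speed; a pose out of reach is approached as far as the arm can. A call is refused whole if a number of a shift passes 1 or a number of a turn 1, either way. A call with a gripper value outside its range is refused whole. The fingers move at their own pace and stop on an object; "force" is the grip in N (left out, the last holds). Time passes only in rows, so rows that do not move let the fingers close. It gives the time, the measured TCP pose, the force and the opening at its end, in the units of the state.
- r.state(): the state, without advancing time (a new reading comes with each control period).
- r.get_image(name): name is "scene" or "side" or "wrist"; returns the picture (400x640x3 uint8, red, green, blue); there is no depth.
- r.camera_model(name): a dict with "K" (3x3 intrinsics, pixels), "T" (4x4, takes a point from camera to world coordinates); the wrist camera has in their place "tool_from_camera" (4x4, takes a point from camera to tool coordinates, whose origin is the TCP and whose axes are the flange's). Camera axes: x right, y up, looking along -z (the intrinsics and any distortion apply to the point x, -y, -z); pixel columns grow to the right and rows downward; lengths in m; the calibration is good to about 2 mm. A picture is of the moment at which its call begins: read the wrist's pose just before it. camera_model takes no time and is no camera call.
- r.hand_in(): hands the job in, once; it reports no verdict.
Trained networks look in the newest picture that a camera, given by its name, has taken for a name from the list of things; names that differ only in an ending like _2 or _b are one class to them, and where a whole thing is asked for, a point or a joint stands for the part that bears it (a point fixed in the world has none). Each returns a list of dicts, best first, with "p" (0 to 1); they miss things now and then, are a little off and sometimes report something else, mostly with a low value. They report only what shows in the picture. A call takes as long as a camera call.
- r.spot_in(label, camera): "rect" ([left, top, right, bottom] in pixels, round what is visible of it).
- r.silhouettes(label, camera): "region" (400x640 bool, what is visible of it) and "rect" ([left, top, right, bottom] in pixels, round what is visible of it).
- r.place_of(label, camera): "uv" ([column, row] in pixels: a listed point, or the origin of a listed thing).
The state is a dict: "time": time; "joints": joint angles; "qd": joint speeds; "effort": joint torques, N m; "position": TCP position; "orientation": TCP orientation; "ft_force": force on the tool from outside, world axes, zero at the start; "wrist_torque": the same for the moment, N m; "grip_width": finger opening in m.
Only numpy, scipy, OpenCV 4.12 (cv2) and the standard library are available. Lean on these libraries where they do the work, as an engineer would, in place of code of your own. Each camera call takes 0.05 s, during which the arm holds its last target.

## Working session

There is one attempt and no reset: what is moved stays moved. The work goes in short steps, Python scripts to look and compute and a tool call to move; the robot and the scene stay as the last step left them, time stands still between calls to the robot, and variables do not carry over. Pictures are saved under pics/ and viewed, and the job is handed in when it is done.

Besides the shell and the picture viewer there is one more tool, called after "Request:" as name(argument=value, ...), one argument or row to a line, values as JSON. apply_moves: Moves the arm, as the interface text tells. Its arguments: {"type":"object","properties":{"grip":{"type":"array"},"offset":{"type":"array"},"spin":{"type":"array"},"force":{"type":"number"}},"required":["grip","offset","spin"]}

```bash
ls; mkdir -p pics; python3 - <<'E'
from rig import r
import cv2
s=r.state(); print(s); print(r.finger_overhang)
for c in ("scene","side"):
    im=r.get_image(c); cv2.imwrite(f"pics/{c}0.png",im[:,:,::-1])
    m=r.camera_model(c); print(c,m)
    for l in ("handle","pedal_pad","stop_point","hinge","dustbox","heatsink"):
        print(l,[(d['uv'],d['p']) for d in r.place_of(l,c)][:2])
print(r.state()['time'])
E
```

```text
pics
{'time': 0.0, 'joints': array([ 1.04848991e+00,  4.94177986e-01,  1.34616974e+00,  3.10570421e-05,
        1.30248962e+00, -9.55143502e-02]), 'qd': array([ 0.00031416, -0.00197192, -0.00070127,  0.00035481,  0.00082729,
       -0.00011341]), 'effort': array([-2.51456222e-03, -8.78845882e+01, -3.81856298e+01,  7.02646840e-02,
        5.34369133e-02, -1.51560321e-04]), 'position': array([0.25849818, 0.56856167, 0.18482844]), 'orientation': array([ 2.11784109e-01,  9.77316276e-01, -5.88339388e-04, -2.03468880e-04]), 'ft_force': array([-0.17405637, -0.01033321,  0.12612306]), 'wrist_torque': array([-0.03187727,  0.00738965, -0.00750588]), 'grip_width': 0.09118684559094566}
0.008
scene {'K': array([[456.79060446,   0.        , 322.31269401],
       [  0.        , 456.79060446, 207.28293226],
       [  0.        ,   0.        ,   1.        ]]), 'T': array([[ 0.4614679 , -0.47859135,  0.74699244,  1.69770891],
       [ 0.88699694,  0.26489099, -0.3782449 , -0.48026246],
       [-0.01684683,  0.83712788,  0.54674775,  0.85543774],
       [ 0.        ,  0.        ,  0.        ,  1.      
[... 177 characters left out ...]
tsink [([287.9, 250.7], 0.62)]
side {'K': array([[370.14386993,   0.        , 315.98079667],
       [  0.        , 370.14386993, 200.11001165],
       [  0.        ,   0.        ,   1.        ]]), 'T': array([[ 0.91454917,  0.30804916, -0.26211739,  0.31255964],
       [-0.40419132,  0.72029056, -0.56374719, -0.55892394],
       [ 0.01513883,  0.6215201 ,  0.78325193,  0.9438178 ],
       [ 0.        ,  0.        ,  0.        ,  1.        ]])}
handle [([279.0, 200.8], 0.79), ([286.1, 141.4], 0.55)]
pedal_pad []
stop_point [([343.1, 276.3], 0.6)]
hinge [([351.5, 178.0], 0.6), ([345.1, 275.0], 0.58)]
dustbox [([324.1, 205.9], 0.74)]
heatsink [([362.8, 245.7], 0.75), ([279.8, 200.6], 0.49)]
0.7
```

View pics/scene0.png

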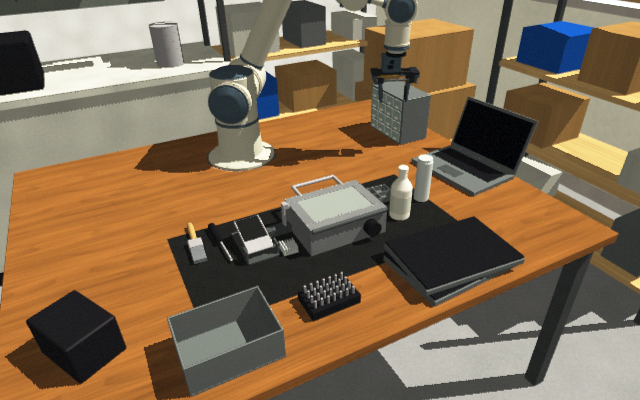

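View pics/side0.png

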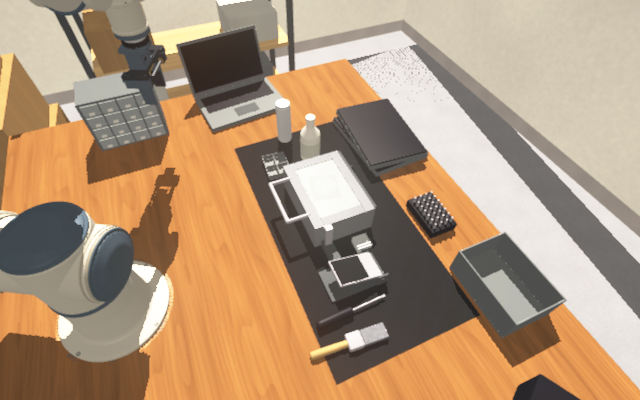

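```bash
cat > h.py <<'E'
import numpy as np
from rig import r
def ray(c,uv):
    m=r.camera_model(c);K,T=m['K'],m['T']
    d=np.array([(uv[0]-K[0,2])/K[0,0],-(uv[1]-K[1,2])/K[1,1],-1.0])
    return T[:3,3],T[:3,:3]@d
def at_z(c,uv,z):
    o,d=ray(c,uv); return o+d*(z-o[2])/d[2]
def tri(a,b):
    A=[];B=[]
    for c,uv in (("scene",a),("side",b)):
        o,d=ray(c,uv);d=d/np.linalg.norm(d);P=np.eye(3)-np.outer(d,d);A.append(P);B.append(P@o)
    return np.linalg.lstsq(np.vstack(A),np.hstack(B),rcond=None)[0]
def proj(c,p):
    m=r.camera_model(c);K,T=m['K'],m['T']
    q=T[:3,:3].T@(np.asarray(p)-T[:3,3]); return np.array([K[0,0]*q[0]/-q[2]+K[0,2], -K[1,1]*q[1]/-q[2]+K[1,2]])
E
python3 - <<'E'
from h import *
print("handle",at_z("scene",[313.7,181.2],.09),at_z("side",[279,200.8],.09))
print("hinge",at_z("scene",[351.6,223.1],.09),at_z("side",[351.5,178],.09))
print("box",at_z("scene",[335,227],0),at_z("side",[324.1,205.9],0))
print("pedal",at_z("scene",[250.6,223.1],.061)," stop",at_z("scene",[251.5,225.8],.037),at_z("side",[343.1,276.3],.037))
print("hs",at_z("scene",[287.9,250.7],0),at_z("side",[362.8,245.7],0))
E
```

```text
handle [0.49570705 0.09792038 0.09      ] [0.49743172 0.09593692 0.09      ]
hinge [0.76769751 0.08496705 0.09      ] [0.73481588 0.09231013 0.09      ]
box [0.65139064 0.09376503 0.        ] [0.64281835 0.08837023 0.        ]
pedal [ 0.58474495 -0.16167656  0.061     ]  stop [ 0.5662949  -0.15462275  0.037     ] [ 0.57732328 -0.17443563  0.037     ]
hs [ 0.6900523 -0.0885078  0.       ] [ 0.68645694 -0.09255976  0.        ]
```

The scene view shows the box at about (335,215), its handle bar at (315,183), the treadle at (255,235) and the heat sink at (288,247). The side view shows the handle at (278,200) and the treadle at (352,272). The box yaw looks near zero, so I'll fit it and check with an overlay.

```bash
python3 - <<'E'
from h import *
import cv2
from scipy.optimize import least_squares
pts={"handle":(-.155,0,.09),"hinge":(.095,0,.09),"box":(0,0,0),"pad":(-.07,-.26,.061),"stop":(-.07,-.26,.037)}
obs=[("scene","handle",(313.7,181.2)),("scene","hinge",(351.6,223.1)),("scene","box",(335,227)),("scene","pad",(250.6,223.1)),("scene","stop",(251.5,225.8)),
("side","handle",(279,200.8)),("side","hinge",(351.5,178)),("side","box",(324.1,205.9)),("side","stop",(343.1,276.3))]
def W(p,q):
    c,s=np.cos(q[2]),np.sin(q[2]);return np.array([q[0]+c*p[0]-s*p[1],q[1]+s*p[0]+c*p[1],p[2]])
f=lambda q:np.hstack([proj(c,W(pts[n],q))-np.array(u) for c,n,u in obs])
s=least_squares(f,[.65,.095,0],loss='soft_l1',f_scale=2)
print(s.x,np.round(f(s.x).reshape(-1,2),1))
q=s.x
for n in pts: print(n,W(pts[n],q))
for c,(x0,y0,x1,y1) in (("scene",(160,150,460,300)),("side",(220,110,460,370))):
    im=cv2.imread(f"pics/{c}0.png");k=2.5 if c=="scene" else 2.2
    im=cv2.resize(im[y0:y1,x0:x1],None,fx=k,fy=k,interpolation=cv2.INTER_CUBIC)
    def L(a,b,col):
        A,B=[tuple(int(v) for v in (proj(c,W(p,q))-[x0,y0])*k) for p in (a,b)];cv2.line(im,A,B,col,1)
    for z in (0,.085):
        C=[(-.095,-.13,z),(.095,-.13,z),(.095,.13,z),(-.095,.13,z)]
        for i in range(4):L(C[i],C[(i+1)%4],(0,0,255))
    L((-.155,-.075,.09),(-.155,.075,.09),(0,255,0))
    L((-.07,-.30,.061),(-.07,-.22,.061),(0,255,255));L((-.07,-.26,.061),(-.07,-.26,.037),(255,0,255))
    cv2.imwrite(f"pics/ov_{c}.png",im)
E
```

```text
[ 0.64983461  0.09560986 -0.00123682] [[-0.7  0. ]
 [-0.9 -4.9]
 [ 0.3 -0.4]
 [-1.4 -0.6]
 [-1.5  3.1]
 [-0.8  0.3]
 [ 2.4 -1.6]
 [ 1.  -2.3]
 [-0.9 -3.4]]
handle [0.49483473 0.09580157 0.09      ]
hinge [0.74483454 0.09549236 0.09      ]
box [0.64983461 0.09560986 0.        ]
pad [ 0.57951309 -0.16430336  0.061     ]
stop [ 0.57951309 -0.16430336  0.037     ]
```

View pics/ov_scene.png

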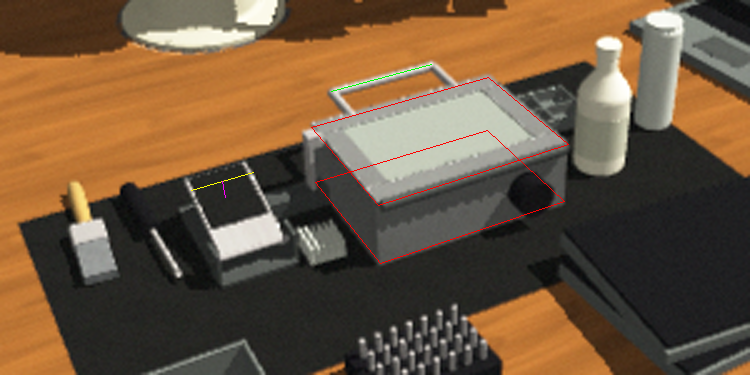

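View pics/ov_side.png

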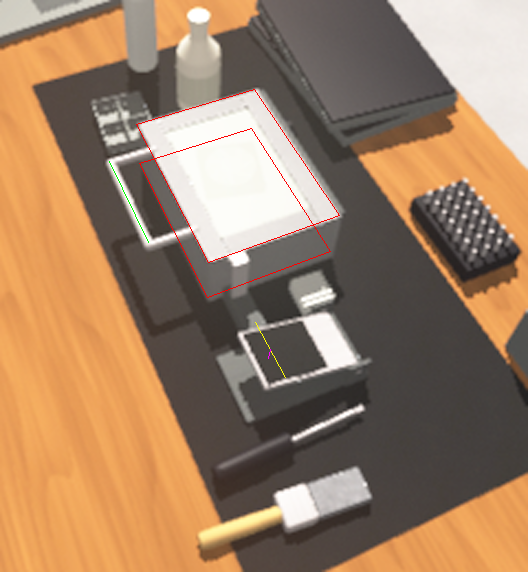

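The overlay fits well: handle about (0.495, 0.096, 0.09), pad about (0.579, -0.164), yaw about 0. Next I go to the treadle at a safe height with the fingers shut.

Request:
apply_moves(
  grip=[0,0,0,0,0,0,0,0,0,0],
  offset=[
    [0.4,-0.9,0.6],
    [0.4,-0.9,0.6],
    [0.4,-0.9,0.6],
    [0.4,-1,0.2],
    [0.4,-1,0],
    [0.4,-1,0],
    [0.4,-1,0],
    [0.4,-1,0],
    [0.4,-1,0],
    [0.4,-1,0],
  ],
  spin=[-1,-1,-1,-1,-1,-1,-1,-1,-1,-1],
  force=30,
)

```text
time: 1.95
position: [0.4592, 0.0822, 0.2857]
orientation: [0.673, 0.739, 0.0, 0.0]
ft_force: [0.7, 0.6, -1.1]
grip_width: 0.0005
```

Request:
apply_moves(
  grip=[0,0,0,0,0,0,0,0,0,0],
  offset=[
    [0.48,-0.98,0],
    [0.48,-0.98,0],
    [0.48,-0.98,-0.2],
    [0.48,-0.98,-0.4],
    [0.48,-0.98,-0.5],
    [0,0,-0.9],
    [0,0,-0.9],
    [0,0,-0.7],
    [0,0,0],
    [0,0,0],
  ],
  spin=[-0.9,0,0,0,0,0,0,0,0,0],
)

```text
time: 3.2
position: [0.5795, -0.1613, 0.1068]
orientation: [0.706, 0.708, 0.0, 0.001]
ft_force: [0.9, 1.0, -0.1]
grip_width: 0.0006
```

```bash
python3 - <<'E'
from h import *
import cv2
a=r.get_image("scene");b=r.get_image("side")
o=np.hstack([cv2.resize(a[150:300,180:330],None,fx=2.6,fy=2.6),cv2.resize(b[170:320,260:410],None,fx=2.6,fy=2.6)])
cv2.imwrite("pics/p1.png",o[:,:,::-1]);s=r.state();print(s['position'],s['ft_force'],s['time'])
E
```

```text
[ 0.57978296 -0.16141163  0.10721963] [ 0.46300522  0.31971798 -0.00149472] 3.3
```

View pics/p1.png

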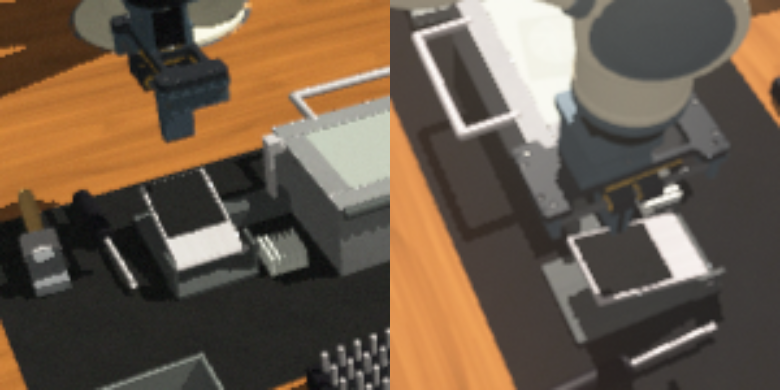

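The fingertips are over the tread, about 38 mm above it. Pressing down.

Request:
apply_moves(
  grip=[0,0,0,0,0,0],
  offset=[
    [0,-0.05,-0.5],
    [0,0,-0.3],
    [0,0,-0.2],
    [0,0,-0.15],
    [0,0,-0.1],
    [0,0,0],
  ],
  spin=[0,0,0,0,0,0],
)

```text
time: 4.05
position: [0.5787, -0.1635, 0.0428]
orientation: [0.706, 0.708, -0.0, -0.0]
ft_force: [-0.2, 0.4, -0.6]
grip_width: 0.0005
```

```bash
python3 - <<'E'
from h import *
import cv2
a=r.get_image("scene");b=r.get_image("side")
o=np.hstack([cv2.resize(a[150:300,180:330],None,fx=2.6,fy=2.6),cv2.resize(b[170:320,260:410],None,fx=2.6,fy=2.6)])
cv2.imwrite("pics/p2.png",o[:,:,::-1]);s=r.state();print(s['position'],s['ft_force'],s['time'])
E
```

```text
[ 0.57892431 -0.16361968  0.04319606] [0.33741815 0.0771277  0.28606632] 4.15
```

View pics/p2.png

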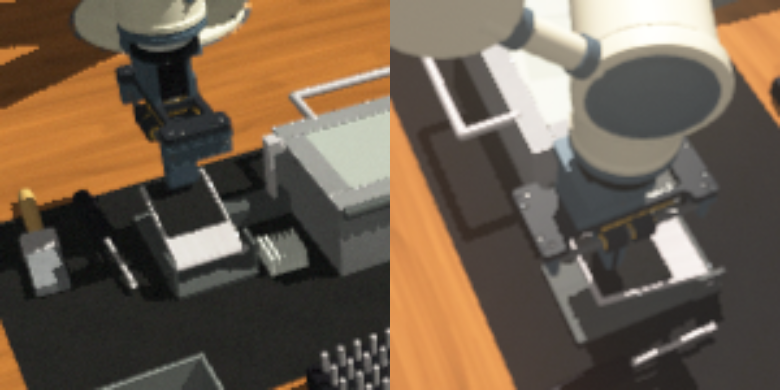

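```bash
python3 - <<'E'
from h import *
import cv2
p=r.state()['position']
a=cv2.imread("pics/scene0.png");b=cv2.imread("pics/side0.png")
from rig import r
A=r.get_image("scene")[:,:,::-1].copy();B=r.get_image("side")[:,:,::-1].copy()
rows=[]
for s,d in ((a,b),(A,B)):
    t=[]
    for c,im,(x0,y0) in (("scene",s,(210,200)),("side",d,(310,235))):
        k=5;cr=cv2.resize(im[y0:y0+60,x0:x0+80],None,fx=k,fy=k,interpolation=cv2.INTER_CUBIC)
        for z,col in ((-.008,(0,0,255)),(.018,(0,255,0))):
            u=(proj(c,p+[0,0,z])-[x0,y0])*k;cv2.circle(cr,(int(u[0]),int(u[1])),4,col,1)
        t.append(cr)
    rows.append(np.hstack(t))
cv2.imwrite("pics/p3.png",np.vstack(rows))
E
```

```text
(no output)
```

View pics/p3.png

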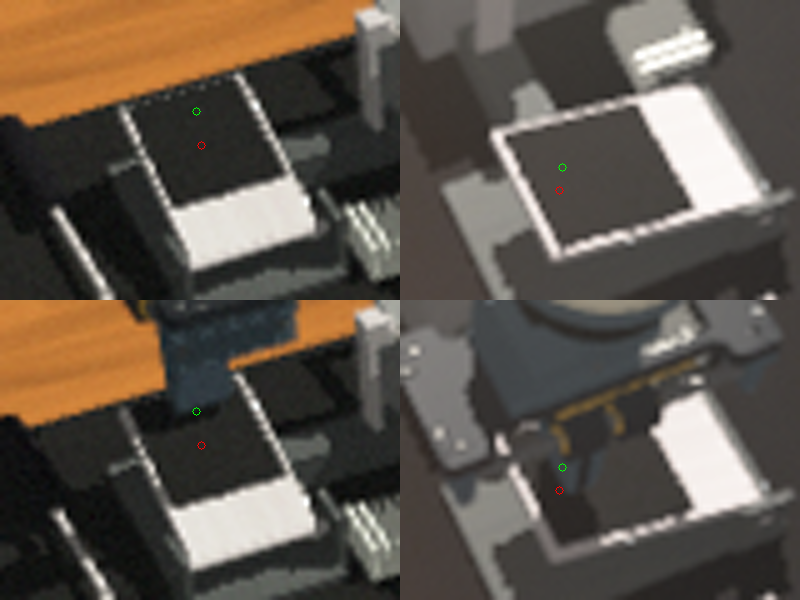

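```bash
python3 - <<'E'
from h import *
p=tri((248,222.4),(343,273));print(p,proj("scene",p),proj("side",p)); print(r.state()['ft_force'],r.state()['position'],r.state()['orientation'])
print(at_z("scene",(248,222.4),.061),at_z("side",(343,273),.061))
# finger check w/ wrist model
m=r.camera_model("wrist");print(m['tool_from_camera'])
E
```

```text
[ 0.5755625  -0.1704248   0.05810644] [246.94185466 223.15490851] [342.40903304 271.61245957]
[-0.55884361  0.71878635  0.43847595] [ 0.57895504 -0.1636594   0.04328315] [7.06213764e-01 7.07998607e-01 1.01276033e-04 2.87004272e-04]
[ 0.57739191 -0.16735975  0.061     ] [ 0.57433313 -0.17594617  0.061     ]
[[-7.15468826e-05  9.71097023e-01  2.38685079e-01  6.67505121e-02]
 [ 9.99999875e-01 -4.86216254e-05  4.97572742e-04 -2.84995365e-04]
 [ 4.94796665e-04  2.38685085e-01 -9.71096898e-01 -1.98601684e-01]
 [ 0.00000000e+00  0.00000000e+00  0.00000000e+00  1.00000000e+00]]
```

The fingertips look about 15–20 mm higher than the nominal overhang and there's no contact force yet. I keep going down slowly and watch the force.

Request:
apply_moves(
  grip=[0,0],
  offset=[
    [0,0,-0.1],
    [0,0,0],
  ],
  spin=[0,0],
)

```text
time: 4.5
position: [0.5785, -0.1635, 0.0375]
orientation: [0.706, 0.708, -0.0, -0.0]
ft_force: [-0.4, -1.4, 0.8]
grip_width: 0.0005
```

Request:
apply_moves(
  grip=[0,0],
  offset=[
    [0,0,-0.1],
    [0,0,0],
  ],
  spin=[0,0],
)

```text
time: 4.75
position: [0.5787, -0.1636, 0.0326]
orientation: [0.706, 0.708, -0.0, -0.0]
ft_force: [0.3, -0.6, 2.0]
grip_width: 0.0005
```

Request:
apply_moves(
  grip=[0,0],
  offset=[
    [0,0,-0.1],
    [0,0,0],
  ],
  spin=[0,0],
)

```text
time: 5.0
position: [0.5786, -0.1636, 0.0276]
orientation: [0.706, 0.708, -0.0, -0.0]
ft_force: [-0.6, -0.9, 3.3]
grip_width: 0.0004
```

```bash
python3 - <<'E'
from h import *
import cv2
a=r.get_image("scene");b=r.get_image("side");w=r.get_image("wrist")
o=np.hstack([cv2.resize(a[190:270,210:310],None,fx=4,fy=4),cv2.resize(b[225:305,300:400],None,fx=4,fy=4)])
w=cv2.resize(w[:,:,],(400,250));o=np.vstack([o,np.hstack([w,w*0])])
cv2.imwrite("pics/p4.png",o[:,:,::-1]);s=r.state();print(s['position'],s['ft_force'],s['time'])
E
```

```text
[ 0.57876777 -0.16361588  0.02797864] [-0.84075768 -0.0986592   3.28170731] 5.15
```

View pics/p4.png

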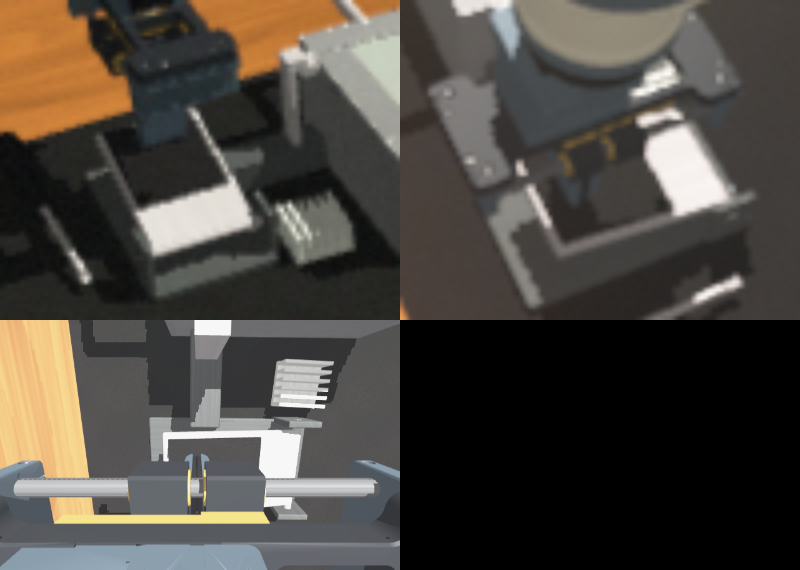

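Request:
apply_moves(
  grip=[0,0,0],
  offset=[
    [0,0,-0.1],
    [0,0,-0.1],
    [0,0,0],
  ],
  spin=[0,0,0],
)

```text
time: 5.52
position: [0.5782, -0.1635, 0.0176]
orientation: [0.706, 0.708, -0.0, -0.0]
ft_force: [-2.7, -1.0, 5.9]
grip_width: 0.0004
```

```bash
python3 - <<'E'
from h import *
import cv2
a=r.get_image("scene");b=r.get_image("side");
o=np.hstack([cv2.resize(a[170:270,210:310],None,fx=4,fy=4),cv2.resize(b[205:305,300:400],None,fx=4,fy=4)])
cv2.imwrite("pics/p5.png",o[:,:,::-1]);s=r.state();print(s['position'],s['ft_force'],s['time'])
E
```

```text
[ 0.57829382 -0.1634833   0.01781838] [-3.12021136 -0.72329146  6.04170771] 5.625
```

View pics/p5.png

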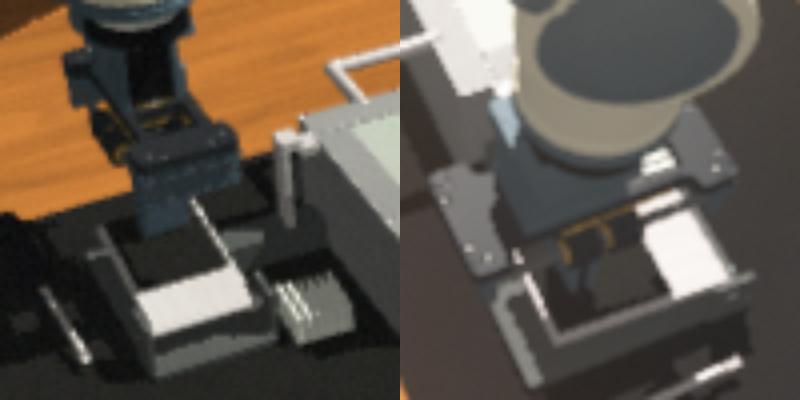

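Force is rising as a spring would (6 N of the roughly 9 N expected at the stop), so I keep going.

Request:
apply_moves(
  grip=[0,0,0],
  offset=[
    [0,0,-0.1],
    [0,0,-0.06],
    [0,0,0],
  ],
  spin=[0,0,0],
)

```text
time: 6.0
position: [0.5779, -0.1635, 0.0097]
orientation: [0.706, 0.708, -0.0, -0.001]
ft_force: [-3.9, -1.4, 7.9]
grip_width: 0.0006
```

Request:
apply_moves(
  grip=[0,0,0],
  offset=[
    [0,0,-0.08],
    [0,0,-0.06],
    [0,0,0],
  ],
  spin=[0,0,0],
)

```text
time: 6.38
position: [0.5781, -0.1636, 0.0064]
orientation: [0.706, 0.708, -0.0, 0.0]
ft_force: [-24.4, 4.6, 72.5]
grip_width: 0.0003
```

```bash
python3 - <<'E'
from h import *
import cv2
a=r.get_image("scene");b=r.get_image("side");
o=np.hstack([cv2.resize(a[170:270,210:310],None,fx=4,fy=4),cv2.resize(b[205:305,300:400],None,fx=4,fy=4)])
cv2.imwrite("pics/p6.png",o[:,:,::-1]);s=r.state();print(s['position'],s['ft_force'],s['time'])
E
```

```text
[ 0.57806196 -0.16356598  0.00637947] [-22.83335008   4.29059785  71.66347345] 6.475
```

View pics/p6.png

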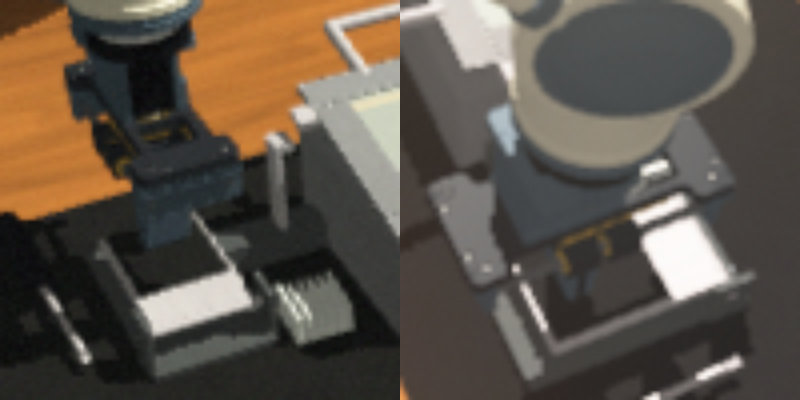

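Stop reached: the force jumped to 72 N, the latch post is drawn aside and the lid has sprung ajar. I ease off slightly to be sure of the dwell time, then lift and move over the handle.

Request:
apply_moves(
  grip=[0,0,0,0,0,0.6,0.6,0.6,0.6,0.6],
  offset=[
    [0,0,0.05],
    [0,0,0],
    [0,0,1],
    [0,0,1],
    [0,0,1],
    [-0.2,0.6,0.9],
    [-0.3,1,0.5],
    [-0.3,1,0.3],
    [-0.3,1,0],
    [-0.3,1,0],
  ],
  spin=[0,0,0,0,0,0,0,0,0,0],
)

```text
time: 7.72
position: [0.5081, 0.068, 0.2406]
orientation: [0.706, 0.708, 0.0, 0.0]
ft_force: [0.4, 0.4, 0.1]
grip_width: 0.0474
```

```bash
python3 - <<'E'
from h import *
import cv2
s=r.state()
w=r.get_image("wrist");a=r.get_image("scene");b=r.get_image("side")
m=r.camera_model("wrist");K=m['K'] if 'K' in m else None;print({k:v for k,v in m.items() if k!='tool_from_camera'})
T=m['tool_from_camera']
w2=w[:,:,::-1].copy()
for z,col in ((-.06,(255,0,0)),(-.03,(0,255,0)),(-.011,(0,255,255)),(.008,(0,0,255))):
  for y in (-.045,0,.045):
    q=T[:3,:3].T@(np.array([0,y,z])-T[:3,3]);u=K[0,0]*q[0]/-q[2]+K[0,2];v=K[1,1]*-q[1]/-q[2]+K[1,2]
    cv2.circle(w2,(int(u),int(v)),4,col,2)
cv2.imwrite("pics/w7.png",w2);cv2.imwrite("pics/s7.png",a[:,:,::-1]);cv2.imwrite("pics/d7.png",b[:,:,::-1])
for c in ("scene","side","wrist"): print(c,[(d['uv'],d['p']) for d in r.place_of("handle",c)][:2])
print(s['position'],s['ft_force'],s['time'],s['grip_width'])
E
```

```text
{'K': array([[325.08288424,   0.        , 314.54598986],
       [  0.        , 325.08288424, 200.91244869],
       [  0.        ,   0.        ,   1.        ]])}
scene [([311.4, 171.8], 0.94)]
side [([278.4, 192.8], 0.58)]
wrist [([301.0, 167.0], 0.57)]
[0.50808851 0.06799804 0.24055539] [0.44980665 0.39160923 0.09098078] 7.725 0.047418206801561794
```

View pics/w7.png

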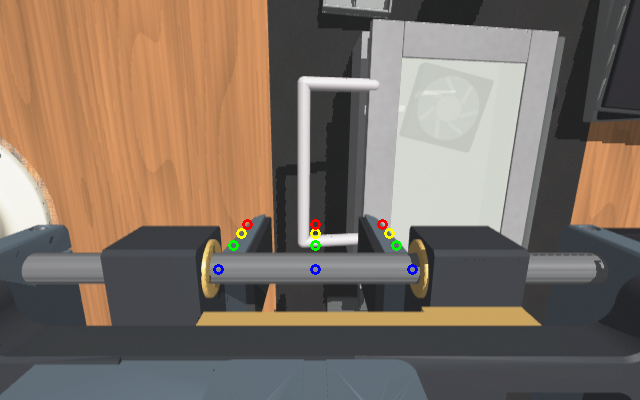

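View pics/s7.png

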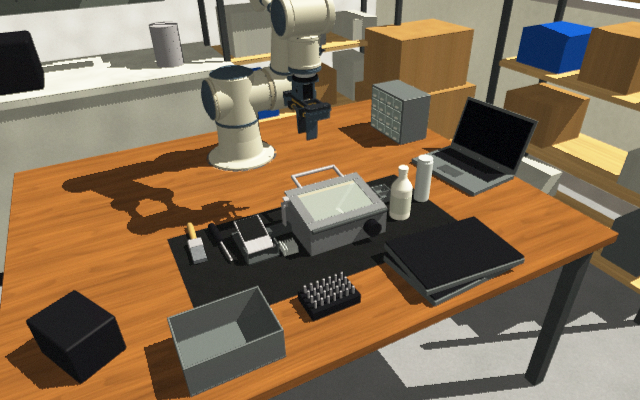

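View pics/d7.png

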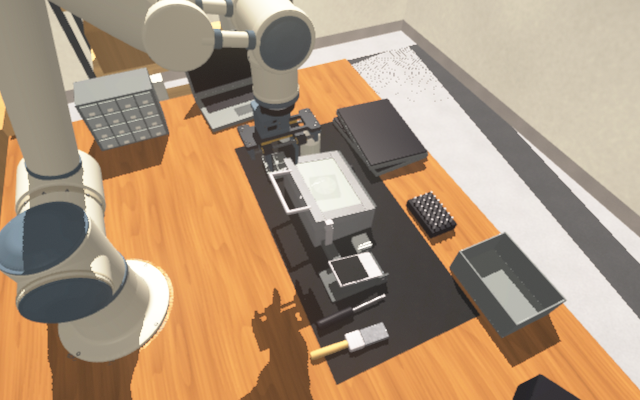

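```bash
python3 - <<'E'
from h import *
import cv2
p=r.state()['position'];t=[]
for c,f,(x0,y0) in (("scene","s7",(250,80)),("side","d7",(220,80))):
    k=3.3;im=cv2.imread(f"pics/{f}.png");cr=cv2.resize(im[y0:y0+140,x0:x0+120],None,fx=k,fy=k)
    for y in (-.023,.023):
      for z,col in ((.008,(0,0,255)),(-.03,(0,255,0)),(-.071,(255,0,0))):
        u=(proj(c,p+[y,0,-z])-[x0,y0])*k;cv2.circle(cr,(int(u[0]),int(u[1])),4,col,1)
    t.append(cr)
cv2.imwrite("pics/p8.png",np.hstack(t))
h=tri((311.4,171.8),(278.4,192.8));print(h,proj("scene",h),proj("side",h))
# best theta on hinge circle
for th in (0.05,.1,.15,.2,.25):
    q=[.745-.25*np.cos(th),.0957,.09+.25*np.sin(th)];print(th,q,proj("scene",q),proj("side",q))
E
```

```text
[0.49710376 0.09120178 0.12978557] [311.74459698 171.42598809] [278.58767871 193.36083491]
0.05 [np.float64(0.4953124349012584), 0.0957, np.float64(0.10249479231766959)] [312.9521437  178.06594297] [278.07116332 198.41838441]
0.1 [np.float64(0.49624895868049357), 0.0957, np.float64(0.11495835416170704)] [312.9726448  174.92109927] [278.0956339  195.61440918]
0.15 [np.float64(0.4978072305159894), 0.0957, np.float64(0.12735953311839981)] [313.07768135 171.84055615] [278.32690513 192.70792203]
0.2 [np.float64(0.4999833555396896), 0.0957, np.float64(0.1396673326987653)] [313.26841533 168.8305112 ] [278.76974706 189.70541382]
0.25 [np.float64(0.5027718945723388), 0.0957, np.float64(0.15185098981363074)] [313.54595438 165.89731774] [279.4282584  186.61410957]
```

View pics/p8.png

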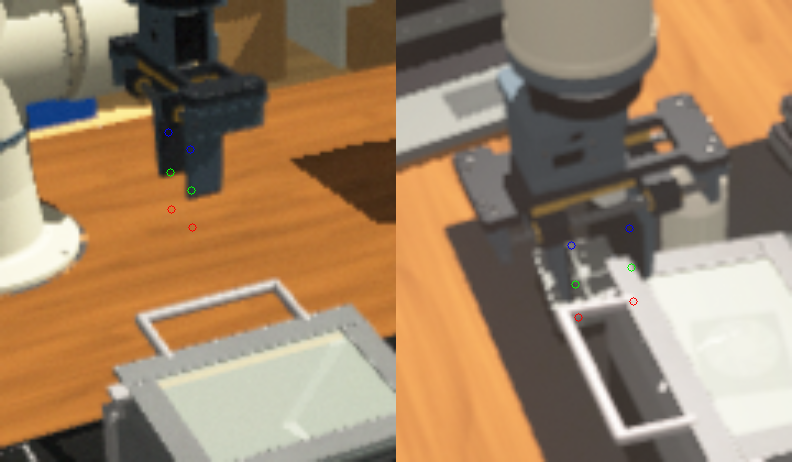

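The cameras and the treadle stop agree that the fingertips stand about 28–30 mm above the reported TCP, not 8 mm below it, so I'll plan with that. The bar is at about (0.498, 0.094, 0.128). I align above it first and check before descending.

Request:
apply_moves(
  grip=[0.6,0.6,0.6,0.6,0.6],
  offset=[
    [-0.2,0.52,0],
    [0,0,-0.8],
    [0,0,-0.8],
    [0,0,-0.5],
    [0,0,0],
  ],
  spin=[0,0,0,0,0],
)

```text
time: 8.65
position: [0.498, 0.0914, 0.134]
orientation: [0.707, 0.707, -0.001, -0.001]
ft_force: [0.0, 0.3, 0.3]
grip_width: 0.0547
```

```bash
cat > look.py <<'E'
from h import *
import cv2,sys
n=sys.argv[1];a=r.get_image("scene");b=r.get_image("side");w=r.get_image("wrist")
o=np.hstack([cv2.resize(a[100:230,250:380],None,fx=3,fy=3),cv2.resize(b[90:220,220:350],None,fx=3,fy=3)])
o=np.vstack([o,np.hstack([cv2.resize(w,(320,200)),np.zeros((200,460,3),np.uint8)])])
cv2.imwrite(f"pics/{n}.png",o[:,:,::-1]);s=r.state();print(s['position'],s['ft_force'],s['time'],s['grip_width'])
E
python3 look.py p9
```

```text
[0.49963816 0.09198868 0.13643298] [ 0.06465412 -0.60229185  0.44890837] 8.8 0.05484937263451961
```

View pics/p9.png

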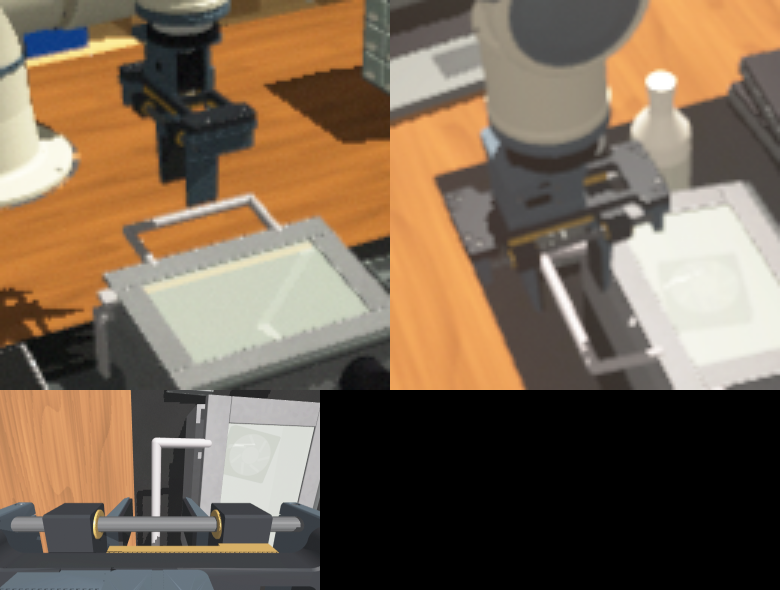

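The bar sits centred between the fingers. Descending to straddle it, then closing.

Request:
apply_moves(
  grip=[0.6,0.6,0.6,0.6],
  offset=[
    [0,0,-0.5],
    [0,0,-0.4],
    [0,0,-0.15],
    [0,0,0],
  ],
  spin=[0,0,0,0],
)

```text
time: 9.3
position: [0.4991, 0.0924, 0.0835]
orientation: [0.706, 0.708, 0.0, 0.0]
ft_force: [-0.5, -0.2, 0.2]
grip_width: 0.0551
```

```bash
python3 look.py p10
```

```text
[0.49937534 0.09245702 0.08380396] [ 0.26145993 -0.23194553 -0.7192288 ] 9.45 0.054985225654490474
```

View pics/p10.png

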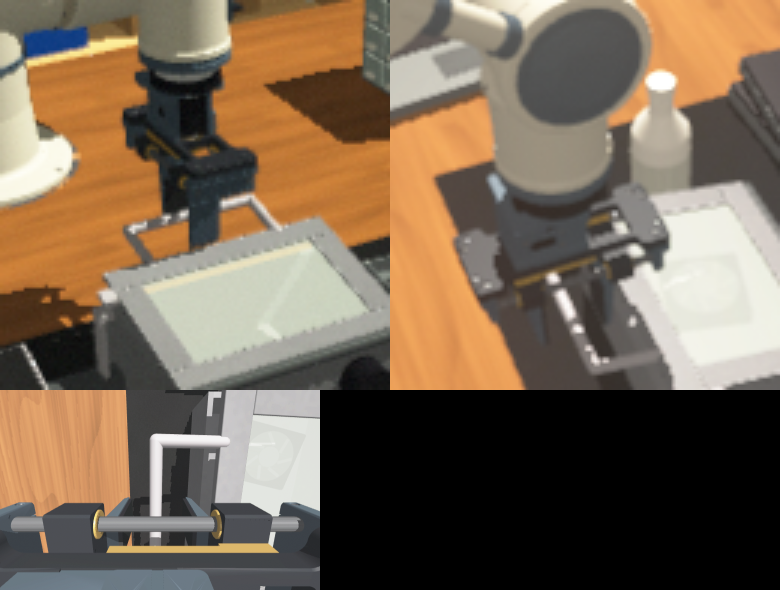

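```bash
python3 - <<'E'
from h import *
p=r.state()['position']
for z in (-.008,0,.01,.02,.03,.04): print(z,[((proj(c,p+[d,0,z])-o)*3).round() for c,o in (("scene",[250,100]),("side",[220,90])) for d in (.0275,.041)])
print((proj("scene",[.498,p[1],.128])-[250,100])*3)
E
python3 -c "
import cv2
a=cv2.imread('pics/p10.png');cv2.imwrite('pics/p10z.png',cv2.resize(a[150:300,100:300],None,fx=4,fy=4))"
```

```text
-0.008 [array([200., 268.]), array([205., 274.]), array([207., 335.]), array([220., 330.])]
0 [array([199., 262.]), array([205., 267.]), array([207., 330.]), array([219., 325.])]
0.01 [array([199., 254.]), array([205., 260.]), array([206., 323.]), array([219., 319.])]
0.02 [array([199., 246.]), array([205., 252.]), array([206., 317.]), array([219., 313.])]
0.03 [array([199., 238.]), array([204., 244.]), array([205., 310.]), array([218., 306.])]
0.04 [array([199., 230.]), array([204., 236.]), array([205., 304.]), array([218., 299.])]
[186.66277968 215.77716194]
```

View pics/p10z.png

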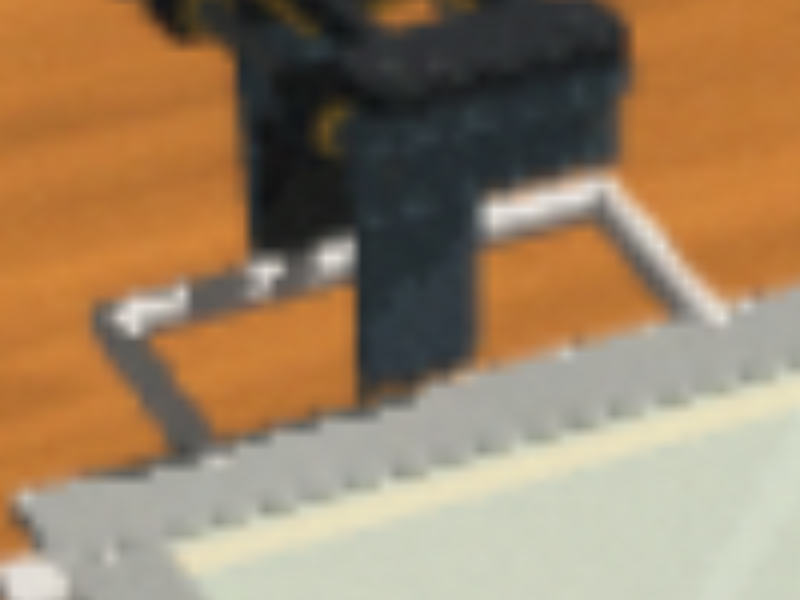

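The fingertips are about 20 mm below the bar, so the bar sits near the grasp point. Closing.

Request:
apply_moves(
  grip=[0,0,0,0,0,0],
  offset=[
    [0,0,0],
    [0,0,0],
    [0,0,0],
    [0,0,0],
    [0,0,0],
    [0,0,0],
  ],
  spin=[0,0,0,0,0,0],
  force=40,
)

```text
time: 10.2
position: [0.4972, 0.0924, 0.0825]
orientation: [0.706, 0.708, -0.001, -0.001]
ft_force: [-6.2, -0.7, 1.4]
grip_width: 0.0109
```

Gripped: width 10.9 mm on a 12 mm bar. I lift along the arc about the hinge, first half.

Request:
apply_moves(
  grip=[0,0,0,0,0,0,0,0],
  offset=[
    [0.03,0.0,0.18],
    [0.04,0,0.18],
    [0.1,0,0.36],
    [0.12,0,0.35],
    [0.15,0,0.34],
    [0.18,0,0.33],
    [0.2,0,0.32],
    [0,0,0],
  ],
  spin=[0,0,0,0,0,0,0,0],
)

```text
time: 11.2
position: [0.5397, 0.092, 0.1873]
orientation: [0.706, 0.708, -0.0, 0.0]
ft_force: [-6.3, -2.3, -0.2]
grip_width: 0.0112
```

```bash
python3 look.py p11
```

```text
[0.53892974 0.09203289 0.18621136] [-6.99654337 -3.72298752  0.50985338] 11.35 0.011135050074754373
```

View pics/p11.png

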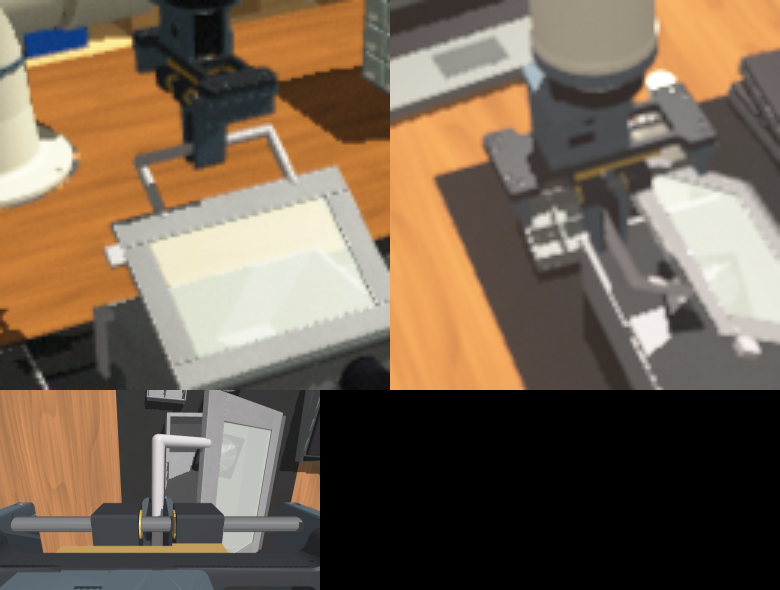

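The lid follows the gripper. Second half of the arc.

Request:
apply_moves(
  grip=[0,0,0,0,0,0,0,0],
  offset=[
    [0.18,0,0.3],
    [0.23,0,0.29],
    [0.25,0,0.27],
    [0.28,0,0.25],
    [0.3,0,0.22],
    [0.17,0,0.11],
    [0.14,0,0.08],
    [0,0,0],
  ],
  spin=[0,0,0,0,0,0,0,0],
)

```text
time: 12.35
position: [0.6173, 0.0913, 0.261]
orientation: [0.706, 0.708, -0.001, 0.0]
ft_force: [1.7, -7.3, -17.8]
grip_width: 0.0112
```

```bash
python3 look.py p12; python3 - <<'E'
from h import *
import cv2
cv2.imwrite("pics/s12.png",r.get_image("scene")[:,:,::-1]);cv2.imwrite("pics/d12.png",r.get_image("side")[:,:,::-1])
for c in ("scene","side","wrist"): print(c,[(d['uv'],d['p']) for d in r.place_of("handle",c)][:2])
E
```

```text
[0.61681526 0.09136974 0.26074103] [  2.6129245   -6.99693609 -16.65011025] 12.5 0.010987958581631976
scene [([327.4, 139.5], 0.78)]
side [([319.6, 134.8], 0.67)]
wrist [([317.0, 256.0], 0.7), ([425.8, 177.6], 0.7)]
```

View pics/p12.png

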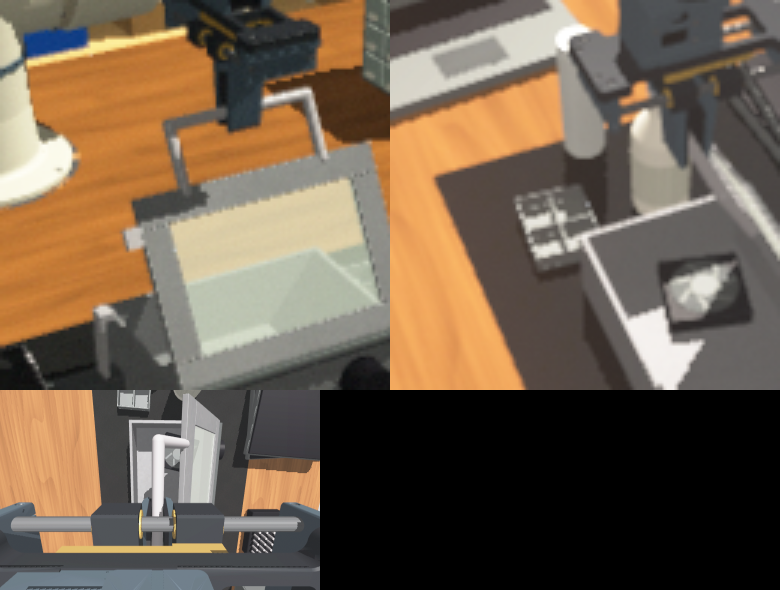

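```bash
python3 - <<'E'
from h import *
import cv2
def P(l,y,th): return [.7445-l*np.cos(th),.0955+y,.09+l*np.sin(th)]
for th in np.arange(.9,1.21,.05):
    print(round(th,2),[proj(c,P(.25,0,th)).round(1).tolist() for c in("scene","side")],[proj("scene",P(.25,y,th)).round(1).tolist() for y in(-.075,.075)])
print(tri((327.4,139.5),(319.6,134.8)))
for c,f,(x0,y0) in (("scene","s12",(280,110)),("side","d12",(260,60))):
    k=6;im=cv2.imread(f"pics/{f}.png");cr=cv2.resize(im[y0:y0+90,x0:x0+120],None,fx=k,fy=k)
    for th,col in ((.95,(255,0,0)),(1.05,(0,255,0)),(1.15,(0,0,255))):
        for l,w in((.25,.075),(.19,.13)):
            A,B=[tuple(int(v) for v in (proj(c,P(l,y,th))-[x0,y0])*k) for y in(-w,w)];cv2.line(cr,A,B,col,1)
    cv2.imwrite(f"pics/fit_{c}.png",cr)
E
```

```text
0.9 [[325.2, 137.9], [307.6, 143.0]] [[302.4, 143.2], [347.1, 132.7]]
0.95 [[326.8, 136.8], [311.2, 139.8]] [[303.8, 142.1], [348.8, 131.6]]
1.0 [[328.4, 135.8], [314.9, 136.7]] [[305.3, 141.2], [350.6, 130.7]]
1.05 [[330.1, 135.1], [318.8, 133.7]] [[306.8, 140.5], [352.5, 129.9]]
1.1 [[331.9, 134.6], [322.7, 130.8]] [[308.5, 140.0], [354.4, 129.3]]
1.15 [[333.8, 134.2], [326.8, 128.0]] [[310.2, 139.8], [356.5, 129.0]]
1.2 [[335.8, 134.1], [331.0, 125.4]] [[312.0, 139.7], [358.6, 128.8]]
[0.62169806 0.08955241 0.29999038]
```

View pics/fit_scene.png

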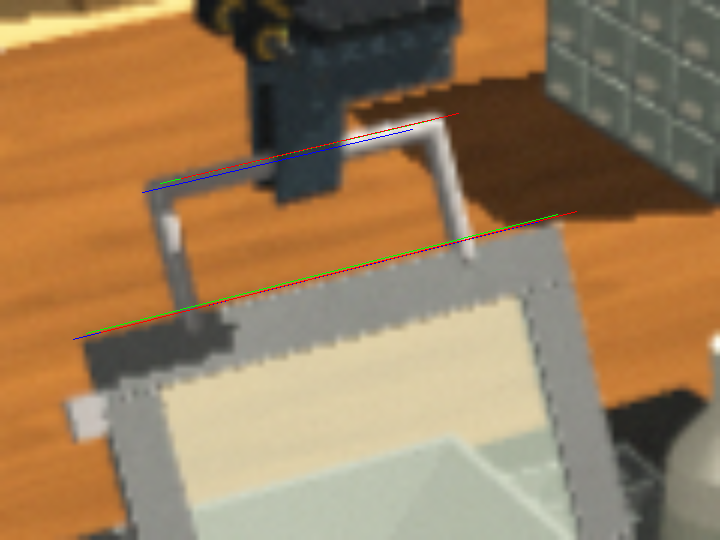

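View pics/fit_side.png

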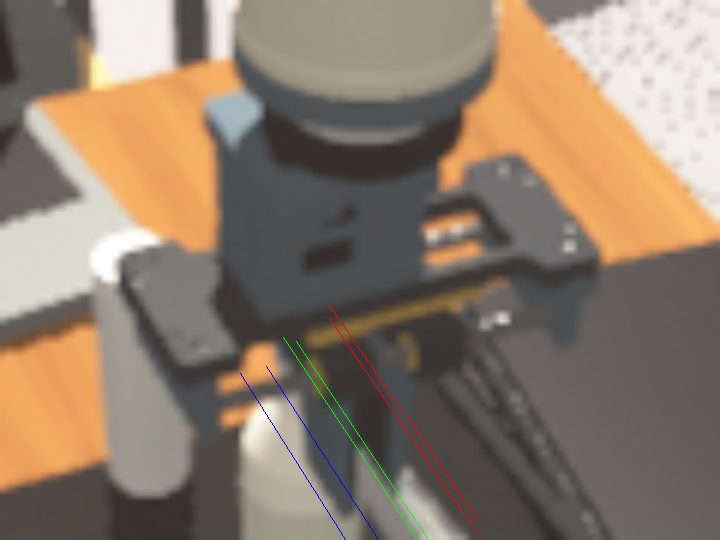

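Three estimates agree on about 1.04 rad: the x travel gives 1.036, the z travel 1.042, and the bar corners in the scene image about 1.04. There is about 16 N of radial tension, so I ease 2 mm toward the hinge and check that it holds still.

Request:
apply_moves(
  grip=[0,0,0,0,0,0],
  offset=[
    [0.02,0,-0.03],
    [0,0,0],
    [0,0,0],
    [0,0,0],
    [0,0,0],
    [0,0,0],
  ],
  spin=[0,0,0,0,0,0],
)

```text
time: 13.5
position: [0.6171, 0.0914, 0.2607]
orientation: [0.706, 0.708, -0.001, -0.0]
ft_force: [-9.7, -6.8, 1.3]
grip_width: 0.0111
```

```bash
python3 - <<'E'
from h import *
import cv2
from scipy.optimize import least_squares
a=r.get_image("scene")[:,:,::-1];cv2.imwrite("pics/s13.png",a);cv2.imwrite("pics/d13.png",r.get_image("side")[:,:,::-1])
o=np.hstack([cv2.resize(a[110:200,280:380],None,fx=7.9,fy=6)]);cv2.imwrite("pics/p13.png",o)
s=r.state();print(s['time'],s['position'],s['ft_force'],s['grip_width'])
for l in("fan","heatsink","bottle","can","screw_tray","screwdriver","brush"):
    print(l,[(np.round(d['uv'],0).tolist(),d['p']) for c in("scene","side") for d in r.place_of(l,c)[:1]])
E
```

```text
13.6 [0.61707922 0.09138138 0.26067916] [-8.42187054 -8.06500669  2.28870049] 0.011147069966287304
fan [([323.0, 185.0], 0.72)]
heatsink [([226.0, 248.0], 0.22), ([362.0, 246.0], 0.72)]
bottle [([400.0, 215.0], 0.84), ([308.0, 157.0], 0.76)]
can [([420.0, 198.0], 0.86), ([285.0, 135.0], 0.77)]
screw_tray [([380.0, 198.0], 0.46), ([277.0, 168.0], 0.76)]
screwdriver [([222.0, 245.0], 0.61), ([350.0, 313.0], 0.92)]
brush [([194.0, 244.0], 0.8), ([348.0, 345.0], 0.91)]
```

View pics/s13.png

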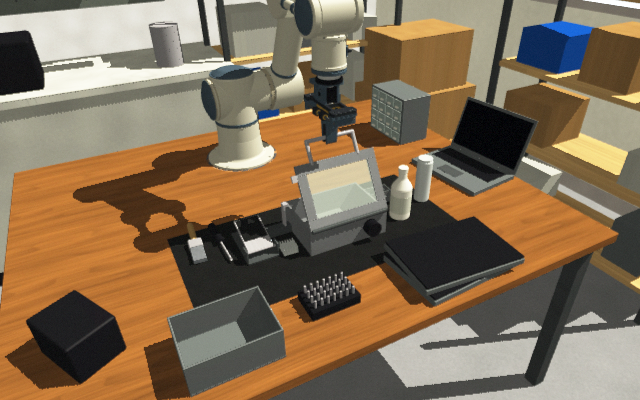

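View pics/p13.png

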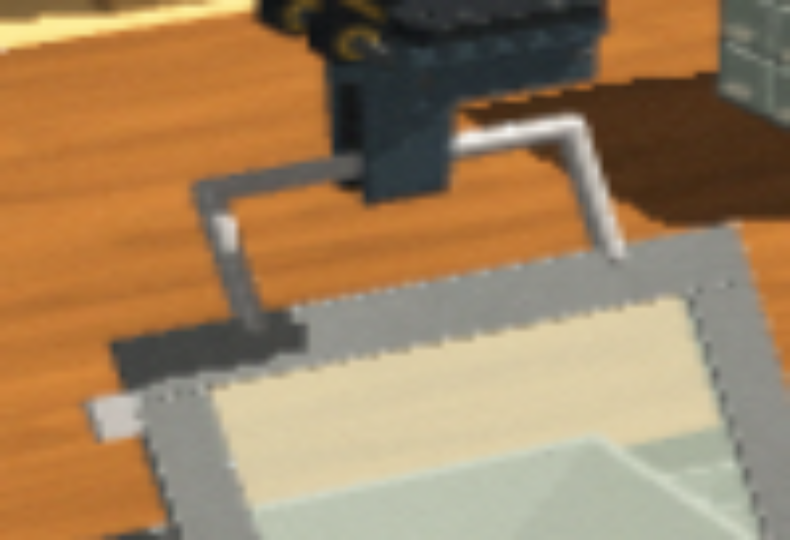

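The grip is steady, the lid is still, and the loose things are where they were. The bar-corner columns (305.9 and 353.2) give about 1.045 rad. Handing in.

```bash
python3 - <<'E'
from rig import r
s=r.state();print(s['position'],s['grip_width'],s['ft_force']);print(r.hand_in())
E
```

```text
[0.61706337 0.09138085 0.26070571] 0.011065049597414976 [-8.47697194 -8.05430689  1.97950856]
the job is handed in; nothing more can be done
None
```

I pressed the treadle to its stop, which freed the latch. I then gripped the lid by its bar handle with 40 N, lifted it along the hinge arc to about 60 degrees and handed in while holding it there at about 14 s. I got no verdict back.

**Last checks:**
- **Treadle:** the force jumped from 8 N to 72 N at the stop. I held it there for more than 0.2 s, and the pictures show the post drawn aside and the lid ajar.
- **Lid angle:** the x travel gave 1.036 rad, the z travel 1.042, and the bar corners in the scene picture about 1.045. All three lean on my fit of the box position, which is good to a few millimetres.
- **Grip:** the fingers stayed 11 mm apart on the 12 mm bar, and the gripper stayed still to within 0.1 mm. About 12 N remained at the wrist.
- **Loose things:** nothing looked moved in the last scene picture. I compared against the start only by eye, plus a network match on the heat sink in the side view. In the last scene picture the network put the heat sink somewhere else with low confidence (0.22), and it found the fan in only one camera.

**Disagreement:** `r.finger_overhang` puts the fingertips 8 mm ahead of the TCP. The treadle contact and the scene camera put them about 20 to 30 mm behind it instead. I used that measured offset for the grasp, and the pictures show the bar between the pads.

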